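Inspect a brooch under the magnifier on a coasting turntable

ROBOT

A 6-joint arm with a two-finger parallel gripper is mounted at the origin on the work surface. World frame = base frame: x ahead of the robot, y to its left, z up, the work surface at z = 0. Lengths are in m, angles in rad, forces in N, time in s.
With the tool pointing down it reaches from about 0.425 to 0.95 m from the base axis. Payload 3.5 kg.
Tool frame: the origin (TCP) lies at the very end of the fingers, on their centre line; the grasp point (between the pads) lies 19 mm behind it (ctrl.pinch_z is the distance from the TCP to the grasp point, in m); z points along the fingers, y is the line along which they close (so a half turn about z gives the same grasp; the last joint's range is limited). The gripper opens to 85 mm and grips with 20 to 120 N. Pads are 22 mm wide; open, the fingers measure 114 mm over their backs; the gripper's body (76 mm by 85 mm) begins 54 mm behind the grasp point. The pads swing forward as they close: fully open they stand 13 mm farther back than shut.
Start: joints at [0.989, 0.286, 1.577, -0, 1.279, -0.15], TCP at [0.282, 0.613, 0.231] pointing down, gripper open.
Joint ranges: [-2.77, 2.77], [-0.9, 2.22], [0.21, 2.48], [-1.53, 4.67], [0.24, 2.81], [-2.84, 2.84]. Speed limits (rad/s): [2.79, 2.79, 3.14, 3.14, 3.14, 3.14].

INTERFACE

Orientations are given as a unit quaternion [x, y, z, w].
In Python, from plant import ctrl gives the robot as it stands. The module is installed in compiled form; this text tells all that it offers.
- The arm moves only by the shell command python3 -m crank 'ROWS' [OPENING] [FORCE]. ROWS is JSON, a list of rows, each a list of 6 numbers: the shift along the tool's x, y, z in cm, then the turn, a rotation vector about the tool's x, y, z in rad. In form: [[tx, ty, tz, rx, ry, rz], ...]. A call has 1 to 10 rows; each row is the pose to reach, as a shift and turn from the pose commanded when the call began, along the tool's axes at that moment; what a row does not reach only later rows make up. A row lasts 1/10 s, in which the tool goes at most 50 mm and 8.59 degrees, less where a joint would pass 70% of its speed; a pose out of reach is approached as far as the arm can. A call with a gripper value outside its range is refused whole. OPENING is the opening, from 0 (shut) to 1 (fully open), set as the call begins (- or left out, the last holds). The fingers move at their own pace and stop on an object; FORCE is the grip in N (left out, the last holds). Time passes only in rows, so rows that repeat a pose let the fingers close. It gives the time, the measured TCP pose, the force, the opening and the grip force at its end, in the units of the state.
- ctrl.get_state(): the state, without advancing time (a new reading comes with each control period).
- ctrl.read_camera(name): name is "side" or "top"; returns (picture, depth): 400x640x3 uint8, blue, green, red; 400x640 float32, m along the optical axis (not along the pixel's ray), 0 where there is no reading.
- ctrl.camera_info(name): a dict with "K" (3x3 intrinsics, pixels), "origin" and "orientation" of the camera in the world. Camera axes: x right, y down, z forward; pixel columns grow to the right and rows downward; lengths in m; the calibration is good to about 2 mm. A picture is of the moment at which its call begins. camera_info takes no time and is no camera call.
- ctrl.sign_off(): hands the job in; it is judged then, once.
The state is a dict: "time": time; "qpos": joint angles; "dq": joint speeds; "joint_efforts": joint torques, N m; "eef_pos": TCP position; "tcp_rot": TCP orientation; "contact_force": force on the tool from outside, world axes, zero at the start; "wrist_torque": the same for the moment, N m; "opening": opening from 0.0 (shut) to 1.0 (fully open); "finger_force": force on a finger pad.
Only numpy, scipy, OpenCV 4.12 (cv2) and the standard library are available. Lean on these libraries where they do the work, as an engineer would, in place of code of your own. Each camera call takes 0.05 s, during which the arm holds its last target. There are 200 camera calls.

TASK

Check the polish of the brooch with the blue stone as the lamplight plays round it: push the bench turntable round with your fingers so that it coasts, either way, and while it turns freely with nothing touching it keep the hand magnifier over that brooch, lens level and about 40 mm above the stone, moving along with it for six seconds on end. The wheel must never turn faster than once in three seconds nor, while you look, slower than once in ten; keep your fingers off the brooches and the magnifier clear of the wheel. Then lay the magnifier gently flat on its leather pad and let go, leaving the silver servers, the ring stick and the jar where they are; the wheel may be left turning.

Things in the scene. Friction and masses are not known exactly. Their poses are not given: they have to be found in the camera images.
- wheel: round steel turntable wheel, black rubber facing, 260 mm diameter, 16 mm thick, on a grey fixed foot; turns endlessly about its upright axis on a ball bearing. Origin on the axis at its underside, 74 mm above the bench; top face at 90 mm. Its x axis points to the finger knob, z up. About 3 kg, 0.027 kg m2, give or take a third; let go, it loses half its speed in 17 to 30 s
- knob (a point): upright orange finger knob on the wheel, 16 mm diameter standing on a thin stem; this point is the centre of the knob on its axis, 110 mm out from the wheel's axis and 20 mm above the wheel's top face; the knob's top is 32 mm above the wheel's top face. Convenient to push the wheel round
- brooch_blue: silver brooch with a blue domed stone, on a cork disc of 40 mm diameter fixed to the wheel's top face 85 mm from the axis, straight across the wheel from the knob; 22 mm high in all, origin at the centre of the cork's underside, z up. The one to inspect
- blue_stone (a point): top of the blue stone, on the axis of that brooch, 22 mm above the wheel's top face
- brooch_red: a like brooch with a red stone, fixed on the wheel 85 mm from the axis, 60 degrees round from the knob (counter-clockwise seen from above); not to be touched
- brooch_green: a like brooch with a green stone, fixed on the wheel 85 mm from the axis, 240 degrees round from the knob (counter-clockwise seen from above); not to be touched
- brooch_amber: a like brooch with a yellow stone, fixed on the wheel 85 mm from the axis, 120 degrees round from the knob (counter-clockwise seen from above); not to be touched
- brooch_white: a like brooch with a white stone, fixed on the wheel 85 mm from the axis, 300 degrees round from the knob (counter-clockwise seen from above); not to be touched
- loupe: hand magnifier lying flat on the leather pad, 90 g: round clear lens in a steel ring (65 mm outer diameter, 10 mm thick) with a straight black handle along its own +x, 18 mm wide, 17 mm high and 100 mm long, from 42 to 142 mm from the lens centre. Origin at the lens centre on the underside, z up
- lens (a point): centre of the lens, 5 mm above the magnifier's underside
- grip (a point): point on the handle just behind its neck, 68 mm from the lens centre (22 mm behind the balance point), mid height of the handle (8.5 mm above the underside); pinch across the handle here from above, at 30 N it stays level
- pad: flat tan leather-faced wooden pad fixed on the bench, 130 mm (x) by 210 mm (y) by 6 mm high, origin at the centre of its underside; the magnifier lies along its y with the handle to +y
- server_a: sawn silver two-tined server with a green end, 135 mm long, 5 mm thick, loose on the bench; leave alone
- server_b: another such silver server; leave alone
- ring_stick: tapered steel ring stick, 270 mm long, 25 mm thick, lying on the bench; leave alone
- flux_jar: small jar, 56 mm diameter, 70 mm high; leave alone
Mind the look-alikes: they are no part of the job. Of the things like the pad, leave any that is red; of the rest the larger one is meant.

How it is judged:
On the way, in this order (a step that is already met when the one before it is completed fails the run):
1. the wheel coasts by itself, faster than a turn in ten seconds (angular speed of wheel above 0.6 rad/s and contact force between wheel and anything else below 0.5 N), for 0.3 s.
2. for 6 s on end the lens is kept within 20 mm sideways of the blue stone's axis, level, 20 to 60 mm above the stone, while the untouched wheel turns faster than once in ten seconds (all of step 1 and horizontal distance between lens and blue_stone below 0.02 m and z of lens in the frame of blue_stone between 0.02 and 0.06 m and angle between loupe's own z axis and vertical below 0.3 rad), for 6 s.
At the end, for the whole second after the job is handed in: the magnifier lies flat, right way up and at rest on the leather pad (lens within 85 mm and grip point within 75 mm of the pad's centre), released; the wheel may still be turning (horizontal distance between grip and pad below 0.075 m and horizontal distance between lens and pad below 0.085 m and z of loupe in the frame of pad between 0.003 and 0.012 m and angle between loupe's own z axis and vertical below 0.1 rad and linear speed of loupe below 0.02 m/s and contact force between loupe and pad above 0.2 N); the robot touches nothing.
It fails at once if the wheel turns faster than once in three seconds (angular speed of wheel above 2.2 rad/s).
It fails at once if the fingers touch a brooch (contact force between the fingers and brooch_blue above 0.5 N or contact force between the fingers and brooch_red above 0.5 N or contact force between the fingers and brooch_green above 0.5 N or contact force between the fingers and brooch_amber above 0.5 N or contact force between the fingers and brooch_white above 0.5 N).
It fails at once if the magnifier knocks against the wheel or what it carries (contact force between loupe and wheel above 0.5 N).
It fails at once if the magnifier is dropped or flung (linear speed of loupe above 0.7 m/s).
It fails at once if a silver server, the ring stick or the jar is moved (distance of any of server_a, server_b, ring_stick, flux_jar from where it was at the start of the episode above 0.03 m).
It also fails if it takes over 61 s, if anything falls off the work surface, if the arm or the gripper's body presses on something with over 40 N, if the wrist force passes 120 N, or if a joint passes its speed limit or range.

## Working session

There is one attempt and no reset: what is moved stays moved. The work goes in short steps, Python scripts to look and compute and a shell command to move; the robot and the scene stay as the last step left them, time stands still between calls to the robot, and variables do not carry over. Pictures are saved under pics/ and viewed, at most 10 in all, crops included, and the job is handed in when it is done.

```bash
mkdir -p pics
cat > h.py <<'E'
import numpy as np, cv2
from plant import ctrl
from scipy.spatial.transform import Rotation as R
def cam(n):
    i=ctrl.camera_info(n); return np.array(i["K"]),np.array(i["origin"]),R.from_quat(i["orientation"]).as_matrix() if np.size(i["orientation"])==4 else np.array(i["orientation"])
def atz(n,u,v,z):
    K,o,M=cam(n); d=M@np.linalg.inv(K)@np.array([u,v,1.]); return o+d*(z-o[2])/d[2]
def proj(n,p):
    K,o,M=cam(n); q=K@(M.T@(np.array(p)-o)); return q[:2]/q[2]
def dep(n,u,v,d):
    K,o,M=cam(n); return o+M@(np.linalg.inv(K)@np.array([u,v,1.])*d[int(v),int(u)])
E
python3 - <<'E'
from h import *
for n in("top","side"):
    a,d=ctrl.read_camera(n); cv2.imwrite(f"pics/{n}0.png",a); np.save(f"pics/{n}0.npy",d); print(n,[x.round(3).tolist() for x in cam(n)])
s=ctrl.get_state(); print({k:np.round(v,3).tolist() for k,v in s.items()})
E
```

```text
top [[[371.681, 0.0, 318.243], [0.0, 371.681, 197.283], [0.0, 0.0, 1.0]], [0.371, 0.037, 1.166], [[0.004, -0.991, 0.136], [-1.0, -0.006, -0.01], [0.011, -0.136, -0.991]]]
side [[[513.006, 0.0, 317.175], [0.0, 513.006, 198.112], [0.0, 0.0, 1.0]], [0.028, 1.36, 1.477], [[-0.948, -0.218, 0.232], [-0.318, 0.657, -0.684], [-0.003, -0.722, -0.692]]]
{'time': 0.1, 'qpos': [0.989, 0.287, 1.578, 0.0, 1.279, -0.15], 'dq': [0.001, -0.002, -0.002, -0.0, -0.002, 0.0], 'joint_efforts': [0.002, -40.73, -29.37, -0.0, 0.003, 0.0], 'eef_pos': [0.282, 0.613, 0.23], 'tcp_rot': [0.214, 0.977, -0.001, -0.0], 'contact_force': [0.367, -0.45, 0.277], 'wrist_torque': [-0.037, -0.049, -0.056], 'finger_force': 0.0, 'opening': 0.998}
```

View pics/top0.png

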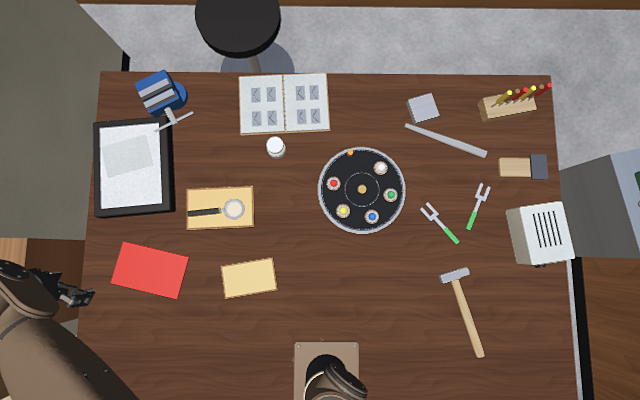

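View pics/side0.png

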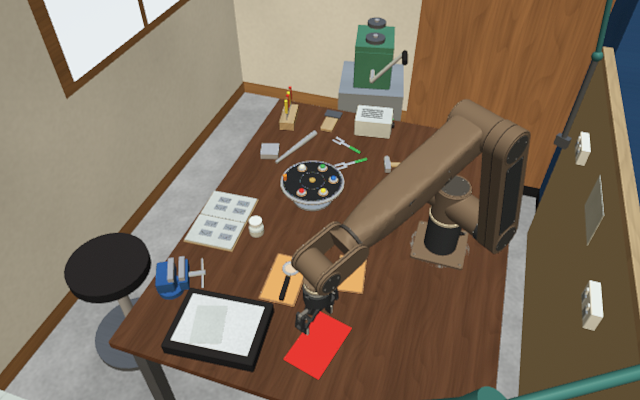

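The top view shows these candidates for the pad: tan with the magnifier at (220,208), a smaller tan one at (249,278), and a red one at (150,270). I choose the larger tan at (220,208). There is only one magnifier, with its lens at (233,209). On the wheel, centred at (362,189), the blue stone is at (372,216) and the knob at (350,152).

Run:
```python
from h import *
a=cv2.imread("pics/top0.png")
c=cv2.resize(a[140:240,180:420],None,fx=3.3,fy=3.3,interpolation=cv2.INTER_CUBIC); cv2.imwrite("pics/crop0.png",c)
d=np.load("pics/top0.npy")
for n,u,v,z in [("wheel",362,189,.09),("knob",350,152,.122),("blue",372,216,.112),("lens",233,209,.011),("hend",188,212.5,.023),("pad",220,208,.006),("red",333,183,.112),("green",391,195,.112),("small",249,278,.006)]:
    print(n,atz("top",u,v,z).round(4),dep("top",u,v,d).round(4))
```

```text
wheel [ 0.5443 -0.1028  0.09  ] [ 0.5435 -0.1022  0.0949]
knob [ 0.6471 -0.0653  0.122 ] [ 0.6473 -0.0653  0.1214]
blue [ 0.4631 -0.1276  0.112 ] [ 0.4634 -0.1281  0.1086]
lens [0.4915 0.2902 0.011 ] [0.4913 0.2897 0.0129]
hend [0.4787 0.4252 0.023 ] [0.4786 0.4249 0.0239]
pad [0.495  0.3319 0.006 ] [0.4939 0.3295 0.0157]
red [ 0.5578 -0.0166  0.112 ] [ 0.5583 -0.0167  0.1092]
green [ 0.5238 -0.1831  0.112 ] [ 0.5242 -0.1837  0.1093]
small [0.2806 0.235  0.006 ] [0.2805 0.2353 0.0043]
```

View pics/crop0.png

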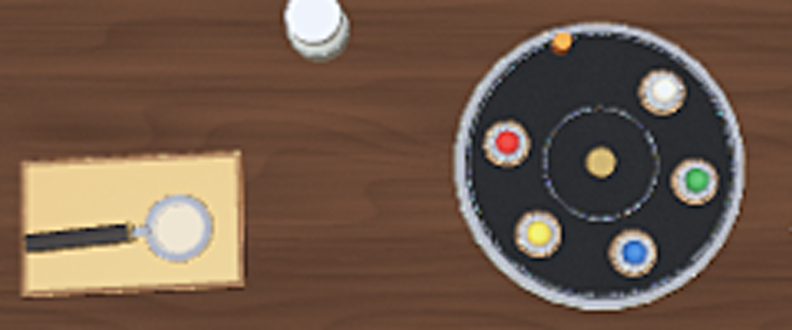

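```bash
cat >> h.py <<'E'
def tool(target,yaw=None):
    s=ctrl.get_state(); M=R.from_quat(s["tcp_rot"]).as_matrix()
    return (M.T@(np.array(target)-s["eef_pos"])*100).round(2)
E
python3 - <<'E'
from h import *
from scipy.optimize import least_squares
px=dict(red=(508,142,60),white=(663,90,300),green=(696,180,240),blue=(634,252,180),amber=(539,233,120))
P={k:atz("top",180+(v[0]+.5)/3.3-.5,140+(v[1]+.5)/3.3-.5,.109)[:2] for k,v in px.items()}
def f(q): return np.concatenate([P[k]-q[:2]-.085*np.array([np.cos(q[2]+np.radians(v[2])),np.sin(q[2]+np.radians(v[2]))]) for k,v in px.items()])
r=least_squares(f,[.544,-.102,.3]); print(r.x,np.abs(r.fun).max())
g=lambda u,v,z:atz("top",180+u/3.3,140+v/3.3,z)
print("knob",g(562,41,.122)); L=g(179,228,.01);E=g(25,242,.023);N=g(128,233,.023);print(L,E,N,np.degrees(np.arctan2(*(E-L)[1::-1])),np.degrees(np.arctan2(*(E-N)[1::-1])),np.linalg.norm((E-L)[:2]))
print("padcorners",[g(*p,.006)[:2].round(3).tolist() for p in((22,160),(242,151),(245,288),(22,297))])
s=ctrl.get_state();print(R.from_quat(s["tcp_rot"]).as_matrix().round(3))
E
```

```text
[ 0.54311324 -0.100227    0.33022031] 0.0016093769726041457
knob [ 0.64585944 -0.06612202  0.122     ]
[0.49138148 0.28650164 0.01      ] [0.4761413  0.42635283 0.023     ] [0.48507745 0.3310141  0.023     ] 96.21922397329357 95.3547155975707 0.1406791332156059
padcorners [[0.556, 0.439], [0.566, 0.23], [0.435, 0.223], [0.426, 0.432]]
[[-0.908  0.419 -0.001]
 [ 0.419  0.908 -0.002]
 [ 0.    -0.002 -1.   ]]
```

```bash
python3 -m crank '[[-60.2,-43.7,6.0,0,0,1.042],[-60.2,-43.7,6.0,0,0,1.042],[-60.2,-43.7,6.0,0,0,1.042],[-60.2,-43.7,6.0,0,0,1.042],[-60.2,-43.7,6.0,0,0,1.042],[-60.2,-43.7,6.0,0,0,1.042],[-60.2,-43.7,6.0,0,0,1.042],[-60.2,-43.7,6.0,0,0,1.042],[-60.2,-43.7,6.0,0,0,1.042],[-60.2,-43.7,6.0,0,0,1.042]]' 0 30
python3 - <<'E'
from h import *
s=ctrl.get_state();y=R.from_quat(s["tcp_rot"]).as_matrix();print(y.round(3),tool([.6454,-.0361,.17]))
E
```

```text
time: 1.1
eef_pos: [0.5266, 0.1764, 0.1906]
tcp_rot: [0.672, 0.741, -0.0, -0.0]
contact_force: [1.2, 0.4, 0.9]
opening: 0.001
finger_force: 0.0
[[-0.097  0.995 -0.   ]
 [ 0.995  0.097  0.   ]
 [ 0.    -0.    -1.   ]] [-22.3    9.77   2.06]
```

```bash
python3 -m crank '[[-22,9.6,2.0,0,0,0],[-22,9.6,2.0,0,0,0],[-22,9.6,2.0,0,0,0],[-22,9.6,2.0,0,0,0],[-22,9.6,2.0,0,0,0],[-22,9.6,2.0,0,0,0],[-22,9.6,2.0,0,0,0],[-22,9.6,2.0,0,0,0]]'
python3 - <<'E'
from h import *
print(tool([.6454,-.0361,.104]))
a,d=ctrl.read_camera("top"); cv2.imwrite("pics/crop1.png",cv2.resize(a[100:260,280:440],None,fx=3.5,fy=3.5))
E
```

```text
time: 1.9
eef_pos: [0.6424, -0.0302, 0.1707]
tcp_rot: [0.672, 0.741, -0.0, -0.001]
contact_force: [-0.3, 0.4, 0.1]
opening: -0.002
finger_force: 0.0
[-0.62  0.25  6.67]
```

View pics/crop1.png

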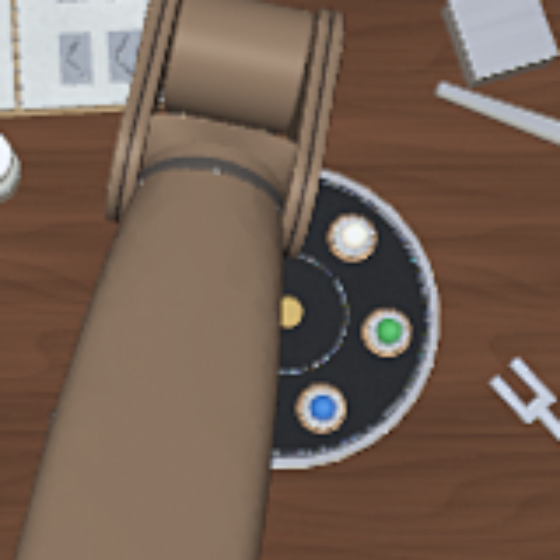

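The arm hides the knob. Blue is still at about (372,216), so the wheel hasn't moved. Next I lower the shut fingers behind the knob.

```bash
python3 -m crank '[[-0.3,0.2,3,0,0,0],[-0.6,0.3,6.6,0,0,0],[-0.6,0.3,6.6,0,0,0],[-0.6,0.3,6.6,0,0,0]]'
python3 - <<'E'
from h import *
print(tool([.6454,-.0361,.104]))
a,d=ctrl.read_camera("side"); cv2.imwrite("pics/crop2.png",cv2.resize(a[120:250,240:400],None,fx=4,fy=4))
E
```

```text
time: 2.35
eef_pos: [0.6459, -0.0357, 0.105]
tcp_rot: [0.671, 0.741, -0.0, -0.001]
contact_force: [0.7, 0.7, 0.4]
opening: 0.004
finger_force: 0.0
[-0.04 -0.05  0.1 ]
```

View pics/crop2.png

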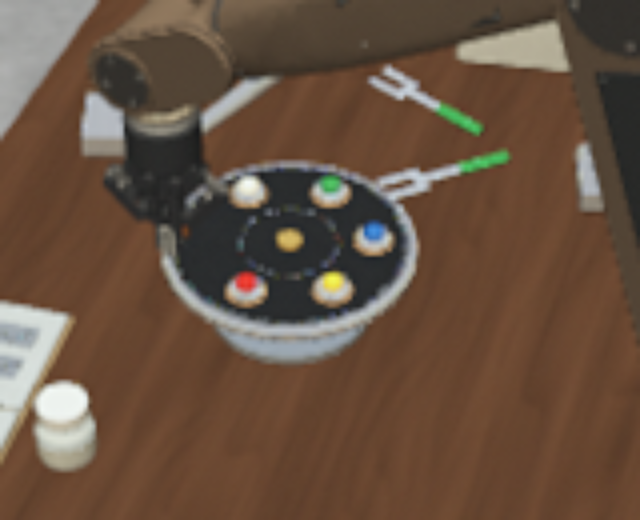

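The fingers are at crop (165,240), just behind the orange knob at (186,230), and clear of red and white. I'll push along tool -x.

```bash
python3 -m crank '[[-0.5,0,0,0,0,0],[-1,0,0,0,0,0],[-1.6,0,0,0,0,0],[-2.4,0,0,0,0,0],[-3.4,0,0,0,0,0],[-4.6,0,0,0,0,0],[-5.9,0,0,0,0,0],[-7.2,0,0,0,0,0],[-8.5,0,0,0,0,0],[-8.5,0,-1,0,0,0]]'
python3 -m crank '[[0.5,0,-5,0,0,0],[5,0,-9,0,0,0],[10,-2,-10,0,0,0],[15,-5,-10,0,0,0],[20,-8,-10,0,0,0]]' 0.55
python3 - <<'E'
from h import *
a,d=ctrl.read_camera("top"); cv2.imwrite("pics/t3.png",a); print(ctrl.get_state()["time"])
h=cv2.cvtColor(a,cv2.COLOR_BGR2HSV)
print(tool([.485,.354,.06]))
cv2.imwrite("pics/crop3.png",cv2.resize(a[100:260,280:440],None,fx=3.5,fy=3.5))
E
```

```text
time: 3.4
eef_pos: [0.6539, -0.1235, 0.1136]
tcp_rot: [0.673, 0.74, -0.001, -0.001]
contact_force: [-0.5, -0.0, -0.3]
opening: -0.002
finger_force: 0.0
time: 3.9
eef_pos: [0.5729, 0.0475, 0.217]
tcp_rot: [0.672, 0.741, 0.001, 0.001]
contact_force: [1.1, 0.2, -0.6]
opening: 0.545
finger_force: 0.0
3.95
[30.67 -5.16 15.72]
```

View pics/crop3.png

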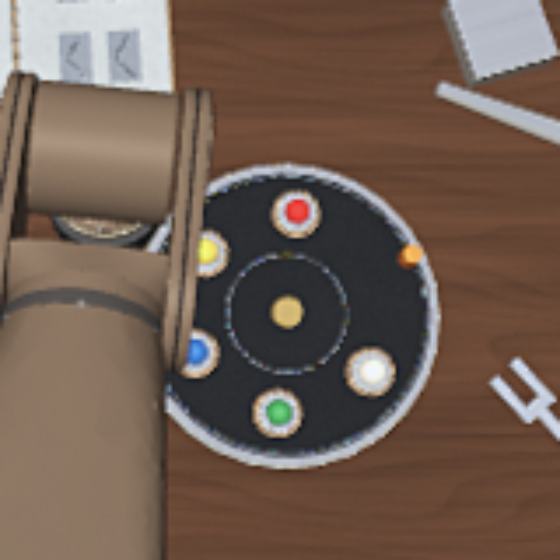

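Red, knob, white and green are in view with the knob at crop (412,257), so the wheel is coasting clockwise. I'll add a phase estimator and go to the magnifier.

```bash
cat >> h.py <<'E'
C=np.array([.5431,-.1002])
def phase(a,n):
    h=cv2.cvtColor(a,cv2.COLOR_BGR2HSV); out=[]
    for k,hu,off in (("red",0,60),("amber",27,120),("green",70,240),("blue",108,180)):
        dh=np.abs((h[...,0].astype(int)-hu+90)%180-90)
        m=((dh<9)&(h[...,1]>150)&(h[...,2]>90)).astype(np.uint8)
        _,_,st,ce=cv2.connectedComponentsWithStats(m)
        for s,c in zip(st[1:],ce[1:]):
            p=atz(n,*c,.109)[:2]-C
            if s[4]>=8 and abs(np.hypot(*p)-.085)<.007: out.append((k,int(s[4]),(np.arctan2(p[1],p[0])-np.radians(off))))
    return out
def look(verb=1):
    """phases (knob angle, rad) seen by both cameras, log to file"""
    import json
    for n in("top","side"):
        t=ctrl.get_state()["time"]; a,_=ctrl.read_camera(n); o=phase(a,n)
        if o:
            z=np.array([np.exp(1j*x[2]) for x in o]); m=np.angle(np.median(z.real)+1j*np.median(z.imag))
            print(n,round(t,2),round(m,3),[(x[0],x[1],round(float(np.angle(np.exp(1j*(x[2]-m)))),2)) for x in o])
            open("log.txt","a").write(f"{t} {m}\n")
E
python3 - <<'E'
from h import *
for f,n in(("top0","top"),("side0","side"),("t3","top")):
    print(f,[(x[0],x[1],round(float(np.angle(np.exp(1j*x[2]))),3)) for x in phase(cv2.imread(f"pics/{f}.png"),n)])
E
python3 -m crank '[[5,-1,3,0,0,0],[10,-2,6,0,0,0],[15,-3,8,0,0,0],[20,-4,10,0,0,0],[25,-5,12,0,0,0],[30.5,-5.2,14,0,0,0],[30.5,-5.2,15,0,0,0],[30.5,-5.2,15,0,0,0],[30.5,-5.2,15,0,0,0]]'
python3 - <<'E'
from h import *
look()
print(tool([.485,.354,.009]))
E
```

```text
top0 [('red', 34, 0.326), ('amber', 10, 0.323), ('green', 8, 0.336), ('blue', 37, 0.325)]
side0 [('red', 20, 0.315), ('amber', 15, 0.31), ('green', 10, 0.357), ('blue', 16, 0.32)]
t3 [('red', 33, -1.146), ('blue', 26, -1.142)]
time: 4.85
eef_pos: [0.4912, 0.3451, 0.0645]
tcp_rot: [0.671, 0.741, -0.001, -0.0]
contact_force: [0.2, -0.8, 0.7]
opening: 0.553
finger_force: 0.0
top 4.85 -2.306 [('red', 32, 0.0), ('amber', 8, 0.02), ('blue', 33, -0.01)]
side 4.9 -2.37 [('red', 14, 0.02), ('amber', 19, -0.0), ('blue', 15, 0.0)]
[ 1.05 -0.7   5.7 ]
```

```bash
python3 -m crank '[[0.3,-0.2,2,0,0,0],[0.3,-0.2,3.5,0,0,0],[0.3,-0.2,3.5,0,0,0],[0.3,-0.2,3.5,0,0,0]]'
python3 - <<'E'
from h import *
print(tool([.4838,.354,.009]))
look()
a,d=ctrl.read_camera("side"); cv2.imwrite("pics/crop4.png",cv2.resize(a[220:340,240:380],None,fx=4,fy=4))
E
```

```text
time: 5.35
eef_pos: [0.4899, 0.3465, 0.0298]
tcp_rot: [0.672, 0.74, -0.0, -0.0]
contact_force: [-0.1, 0.9, 0.8]
opening: 0.549
finger_force: 0.0
[ 0.81 -0.53  2.08]
top 5.35 -2.903 [('red', 34, -0.0), ('amber', 13, 0.02), ('blue', 33, 0.0)]
side 5.4 -2.957 [('red', 17, 0.02), ('amber', 15, -0.0), ('green', 10, -0.02), ('blue', 15, 0.0)]
```

View pics/crop4.png

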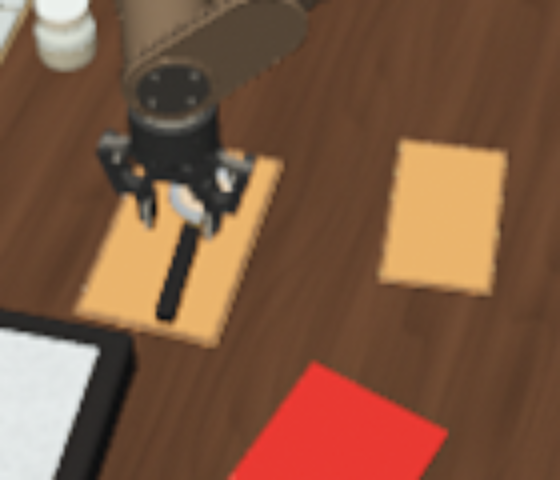

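The fingers straddle the black handle at crop (190,240), which sits a little toward the right finger. That fits the computed correction of 8 mm along and 5 mm across. I'll lower and close.

```bash
python3 -m crank '[[0.8,-0.6,1,0,0,0],[0.8,-0.6,2.1,0,0,0],[0.8,-0.6,2.1,0,0,0],[0.8,-0.6,2.1,0,0,0]]'
python3 -m crank '[[0,0,0,0,0,0],[0,0,0,0,0,0],[0,0,0,0,0,0],[0,0,0,0,0,0],[0,0,0,0,0,0]]' 0 30
python3 - <<'E'
from h import *
print(tool([.4838,.354,.009]))
E
```

```text
time: 5.9
eef_pos: [0.4821, 0.3545, 0.0077]
tcp_rot: [0.672, 0.741, -0.001, -0.0]
contact_force: [0.5, -0.2, -0.0]
opening: 0.548
finger_force: 0.0
time: 6.4
eef_pos: [0.4833, 0.3548, 0.0092]
tcp_rot: [0.672, 0.741, 0.001, 0.0]
contact_force: [-0.0, -0.4, 2.0]
opening: 0.201
finger_force: 31.0
[-0.08  0.04  0.02]
```

```bash
python3 -m crank '[[0,0,-1,0,0,0],[0,0,-4,0,0,0],[0,0,-8,0,0,0],[-2,0,-12,0,0,0],[-5,0.5,-15,0,0,0],[-9,1,-15.4,0,0,0],[-13,1.5,-15.4,0,0,0],[-17,2,-15.4,0,0,0],[-21,2.5,-15.4,0,0,0],[-24,2.5,-15.4,0,0,0]]'
python3 - <<'E'
from h import *
look()
a,d=ctrl.read_camera("side"); cv2.imwrite("pics/crop5.png",cv2.resize(a[100:300,200:420],None,fx=3,fy=3))
print(ctrl.get_state()["finger_force"])
E
```

```text
time: 7.4
eef_pos: [0.5311, 0.116, 0.1633]
tcp_rot: [0.672, 0.74, 0.0, 0.0]
contact_force: [0.1, -0.2, -0.9]
opening: 0.205
finger_force: 30.8
top 7.4 1.041 [('red', 33, 0.0), ('amber', 8, -0.05), ('blue', 34, 0.01)]
side 7.45 0.972 [('red', 18, -0.0), ('amber', 14, 0.0), ('blue', 16, 0.04)]
30.769314765930176
```

View pics/crop5.png

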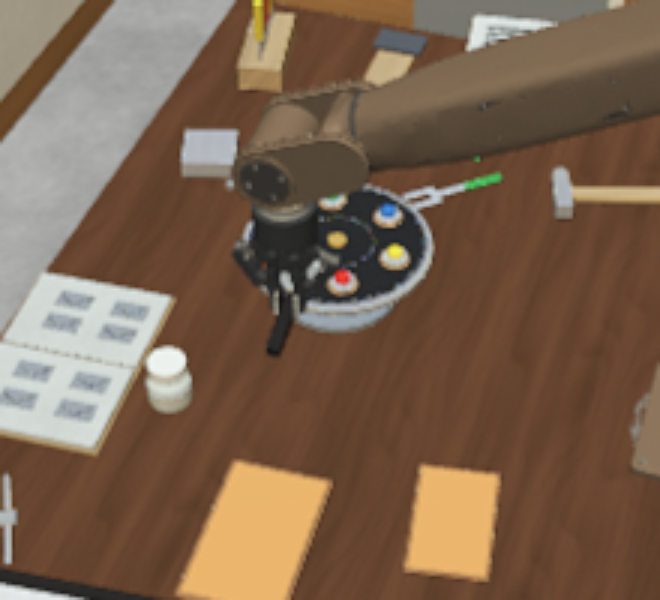

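```bash
cat >> h.py <<'E'
from scipy.optimize import curve_fit
OFF=np.array([-.0081,.0683])
def fit():
    L=np.loadtxt("log.txt"); t=L[:,0]; p=L[:,1].copy()
    for i in range(1,len(p)):
        g=p[i-1]-1.15*(t[i]-t[i-1]); p[i]=g+np.angle(np.exp(1j*(p[i]-g)))
    f=lambda t,p0,w,k:p0-w*(1-np.exp(-k*(t-7.4)))/k
    q,_=curve_fit(f,t,p,[1,1.1,.03],bounds=([-50,.3,.02],[50,2,.05])); print("fit",q.round(3),"res",np.abs(f(t,*q)-p).max().round(3))
    return lambda t:f(t,*q)
def table(cmd=None,z=.155,n=10,lead=.03):
    s=ctrl.get_state(); t0=s["time"]; M=R.from_quat([.672,.7405,0,0]).as_matrix()
    c=np.array(s["eef_pos"] if cmd is None else cmd); F=fit(); print("t0",t0,"cmd",c.round(4))
    for k in range(1,n+1):
        b=F(t0+.1*k+lead)+np.pi; p=np.r_[C+.085*np.array([np.cos(b),np.sin(b)])+OFF,z]
        print(k,(M.T@(p-c)*100).round(1),end=" ")
    print("endcmd",p.round(4).tolist())
def err():
    s=ctrl.get_state(); b=fit()(s["time"])+np.pi
    print("err mm",((np.array(s["eef_pos"][:2])-OFF-C-.085*np.array([np.cos(b),np.sin(b)]))*1000).round(1),s["eef_pos"][2],s["finger_force"])
E
echo "3.9 -1.144" > l2; cat log.txt >> l2; mv l2 log.txt
python3 -c "
from h import *
table()"
```

```text
fit [-5.249  1.107  0.032] res 0.007
t0 7.55 cmd [0.5308 0.1167 0.163 ]
1 [-19.8  -7.9   0.8] 2 [-19.   -8.4   0.8] 3 [-18.2  -8.8   0.8] 4 [-17.4  -9.1   0.8] 5 [-16.5  -9.4   0.8] 6 [-15.5  -9.5   0.8] 7 [-14.6  -9.5   0.8] 8 [-13.7  -9.5   0.8] 9 [-12.8  -9.3   0.8] 10 [-12.   -9.    0.8] endcmd [0.4526, -0.011, 0.155]
```

```bash
python3 -m crank '[[-2.5,-1.5,0.2,0,0,0],[-6,-4,0.4,0,0,0],[-10,-6.5,0.6,0,0,0],[-13,-8.5,0.8,0,0,0],[-15,-9.2,0.8,0,0,0],[-15.2,-9.5,0.8,0,0,0],[-14.6,-9.5,0.8,0,0,0],[-13.7,-9.5,0.8,0,0,0],[-12.8,-9.3,0.8,0,0,0],[-12,-9,0.8,0,0,0]]'
python3 -c "
from h import *
err();look();table()"
```

```text
time: 8.55
eef_pos: [0.4531, -0.008, 0.1547]
tcp_rot: [0.671, 0.741, 0.0, -0.0]
contact_force: [0.6, 0.2, -0.4]
opening: 0.199
finger_force: 30.7
fit [-5.249  1.107  0.032] res 0.007
err mm [1.1 5.6] 0.15467584950536972 30.74070632457733
top 8.55 -0.183 [('red', 32, 0.0)]
side 8.6 -0.263 [('red', 19, 0.01), ('amber', 17, -0.01)]
fit [-5.244  1.099  0.036] res 0.016
t0 8.65 cmd [ 0.4533 -0.0082  0.1547]
1 [ 1.2  0.6 -0. ] 2 [ 1.9  1.1 -0. ] 3 [ 2.6  1.7 -0. ] 4 [ 3.2  2.3 -0. ] 5 [ 3.8  3.  -0. ] 6 [ 4.2  3.7 -0. ] 7 [ 4.6  4.5 -0. ] 8 [ 4.9  5.3 -0. ] 9 [ 5.2  6.1 -0. ] 10 [ 5.3  7.  -0. ] endcmd [0.5177, 0.0513, 0.155]
```

```bash
python3 -m crank '[[1.1,0.6,0,0,0,0],[1.9,1.1,0,0,0,0],[2.6,1.7,0,0,0,0],[3.2,2.3,0,0,0,0],[3.8,3,0,0,0,0],[4.2,3.7,0,0,0,0],[4.6,4.5,0,0,0,0],[4.9,5.3,0,0,0,0],[5.2,6.1,0,0,0,0],[5.3,7,0,0,0,0]]'
python3 - <<'E'
from h import *
err()
t=ctrl.get_state()["time"]; a,d=ctrl.read_camera("side"); o=phase(a,"side"); print(t,[(x[0],round(x[2],3)) for x in o])
cv2.imwrite("pics/crop6.png",cv2.resize(a[120:250,230:390],None,fx=4,fy=4))
table(lead=.02)
E
```

```text
time: 9.65
eef_pos: [0.5182, 0.0498, 0.1547]
tcp_rot: [0.672, 0.741, -0.0, -0.0]
contact_force: [-0.4, -0.2, -0.5]
opening: 0.198
finger_force: 30.8
fit [-5.244  1.099  0.036] res 0.016
err mm [ 3.  -0.9] 0.15466842392809116 30.756377577781677
9.65 [('amber', np.float64(-1.301)), ('blue', np.float64(-1.277))]
fit [-5.244  1.099  0.036] res 0.016
t0 9.7 cmd [0.5195 0.0498 0.155 ]
1 [ 0.2  1.  -0. ] 2 [ 0.1  1.9 -0. ] 3 [-0.   2.7 -0. ] 4 [-0.2  3.5 -0. ] 5 [-0.6  4.3 -0. ] 6 [-1.   5.1 -0. ] 7 [-1.4  5.8 -0. ] 8 [-1.9  6.4 -0. ] 9 [-2.5  7.  -0. ] 10 [-3.2  7.5 -0. ] endcmd [0.5976, 0.0256, 0.155]
```

View pics/crop6.png

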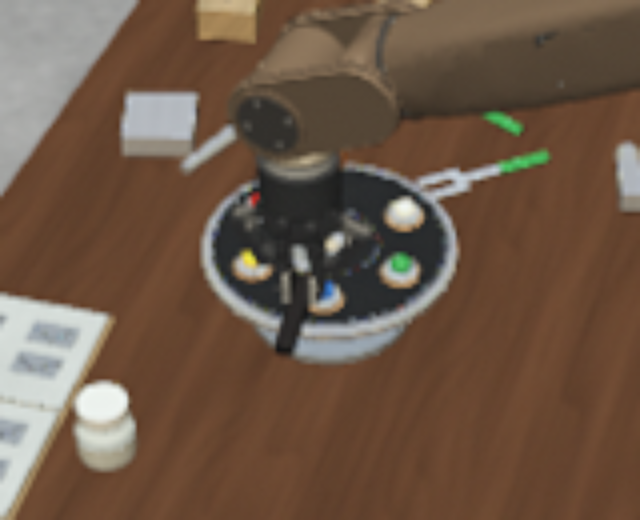

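The side view shows blue at crop (325,290) beside the handle, and the lens is mostly hidden by the fingers. I'll check the geometry by projection, which takes no robot time.

Run:
```python
from h import *
for n,p in(("lens",(.5263,-.0185,.157)),("stone",(.5233,-.0176,.109)),("handle end",(.5263-.0137,-.0185+.141,.16))): print(n,((proj("side",p)-[230,120])*4).round())
print(fit()(9.65))
a=cv2.imread("pics/crop6.png"); cv2.imwrite("pics/crop7.png",cv2.resize(a[180:380,200:400],None,fx=3,fy=3))
```

```text
lens [318. 249.]
stone [321. 286.]
handle end [281. 348.]
fit [-5.244  1.099  0.036] res 0.016
-7.6190470078659125
```

View pics/crop7.png

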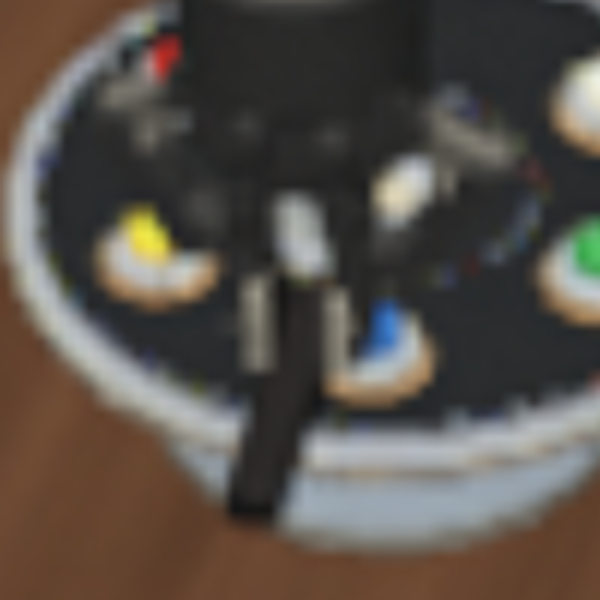

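The handle end is at (283,352) against (281,348) predicted, and the stone agrees within about 4 px. The lens is over the blue stone, so I keep following.

```bash
python3 -m crank '[[0.2,0.9,0,0,0,0],[0.1,1.9,0,0,0,0],[0,2.7,0,0,0,0],[-0.2,3.5,0,0,0,0],[-0.6,4.3,0,0,0,0],[-1,5.1,0,0,0,0],[-1.4,5.8,0,0,0,0],[-1.9,6.4,0,0,0,0],[-2.5,7,0,0,0,0],[-3.2,7.5,0,0,0,0]]'
python3 -c "
from h import *
err();look();err();table(lead=.02)"
```

```text
time: 10.7
eef_pos: [0.5958, 0.0245, 0.1547]
tcp_rot: [0.672, 0.741, -0.0, 0.0]
contact_force: [0.1, -0.3, -0.5]
opening: 0.204
finger_force: 30.8
fit [-5.244  1.099  0.036] res 0.016
err mm [-0.7 -2.3] 0.15470835862545795 30.76590657234192
top 10.7 -2.336 [('red', 33, -0.0), ('amber', 11, 0.0)]
side 10.75 -2.39 [('red', 15, 0.03), ('green', 9, -0.03)]
fit [-5.246  1.094  0.04 ] res 0.018
err mm [-3.8  0.8] 0.1548658830925571 30.74229061603546
fit [-5.246  1.094  0.04 ] res 0.018
t0 10.8 cmd [0.596  0.024  0.1549]
1 [-0.9  0.9 -0. ] 2 [-1.7  1.2 -0. ] 3 [-2.4  1.5 -0. ] 4 [-3.2  1.7 -0. ] 5 [-4.   1.8 -0. ] 6 [-4.8  1.9 -0. ] 7 [-5.6  1.9 -0. ] 8 [-6.3  1.8 -0. ] 9 [-7.1  1.6 -0. ] 10 [-7.8  1.4 -0. ] endcmd [0.6174, -0.0528, 0.155]
```

```bash
python3 -m crank '[[-0.9,0.8,0,0,0,0],[-1.7,1.2,0,0,0,0],[-2.4,1.5,0,0,0,0],[-3.2,1.7,0,0,0,0],[-4,1.8,0,0,0,0],[-4.8,1.9,0,0,0,0],[-5.6,1.9,0,0,0,0],[-6.3,1.8,0,0,0,0],[-7.1,1.6,0,0,0,0],[-7.8,1.4,0,0,0,0]]'
python3 -c "
from h import *
err();look();err();table(lead=.02)"
```

```text
time: 11.8
eef_pos: [0.6166, -0.052, 0.1547]
tcp_rot: [0.672, 0.741, -0.0, -0.0]
contact_force: [-0.3, -0.8, -1.8]
opening: 0.202
finger_force: 30.8
fit [-5.246  1.094  0.04 ] res 0.018
err mm [-1.2 -0.7] 0.15472559061816615 30.75541377067566
top 11.8 2.899 [('red', 33, 0.0), ('amber', 11, -0.0)]
side 11.85 2.866 [('red', 15, 0.0), ('amber', 14, 0.01), ('green', 9, -0.0)]
fit [-5.246  1.094  0.04 ] res 0.018
err mm [1.  6.8] 0.1547264039648973 30.756173729896545
fit [-5.246  1.094  0.04 ] res 0.018
t0 11.9 cmd [ 0.6165 -0.0523  0.1547]
1 [-1.5 -0.6 -0. ] 2 [-2.1 -1.  -0. ] 3 [-2.7 -1.5 -0. ] 4 [-3.3 -2.  -0. ] 5 [-3.8 -2.6 -0. ] 6 [-4.3 -3.2 -0. ] 7 [-4.6 -3.8 -0. ] 8 [-5.  -4.5 -0. ] 9 [-5.2 -5.2 -0. ] 10 [-5.4 -5.9 -0. ] endcmd [0.5627, -0.1123, 0.155]
```

```bash
python3 -m crank '[[-1.4,-0.5,0,0,0,0],[-2.1,-1,0,0,0,0],[-2.7,-1.5,0,0,0,0],[-3.3,-2,0,0,0,0],[-3.8,-2.6,0,0,0,0],[-4.3,-3.2,0,0,0,0],[-4.6,-3.8,0,0,0,0],[-5,-4.5,0,0,0,0],[-5.2,-5.2,0,0,0,0],[-5.4,-5.9,0,0,0,0]]'
python3 -c "
from h import *
err();look();err();table(lead=.02)"
```

```text
time: 12.9
eef_pos: [0.5627, -0.1109, 0.1548]
tcp_rot: [0.672, 0.741, 0.0, -0.0]
contact_force: [1.0, 0.3, -0.5]
opening: 0.204
finger_force: 30.7
fit [-5.246  1.094  0.04 ] res 0.018
err mm [-1.4  0.9] 0.15475756256731554 30.749387741088867
side 12.95 1.872 [('red', 20, -0.01), ('amber', 16, 0.01)]
fit [-5.245  1.094  0.04 ] res 0.019
err mm [5.6 3.1] 0.15465431248548556 30.759238600730896
fit [-5.245  1.094  0.04 ] res 0.019
t0 13.0 cmd [ 0.5624 -0.1109  0.1547]
1 [-0.4 -1.5 -0. ] 2 [-0.4 -2.2 -0. ] 3 [-0.3 -2.9 -0. ] 4 [-0.2 -3.7 -0. ] 5 [-0.  -4.4 -0. ] 6 [ 0.2 -5.1 -0. ] 7 [ 0.5 -5.7 -0. ] 8 [ 0.9 -6.4 -0. ] 9 [ 1.3 -7.  -0. ] 10 [ 1.7 -7.5 -0. ] endcmd [0.4859, -0.1013, 0.155]
```

```bash
python3 -m crank '[[-0.4,-1.4,0,0,0,0],[-0.4,-2.2,0,0,0,0],[-0.3,-2.9,0,0,0,0],[-0.2,-3.7,0,0,0,0],[0,-4.4,0,0,0,0],[0.2,-5.1,0,0,0,0],[0.5,-5.7,0,0,0,0],[0.9,-6.4,0,0,0,0],[1.3,-7,0,0,0,0],[1.7,-7.5,0,0,0,0]]'
python3 -c "
from h import *
err();look();err();table(lead=.02)"
```

```text
time: 14.0
eef_pos: [0.4864, -0.1007, 0.1547]
tcp_rot: [0.672, 0.741, 0.0, -0.0]
contact_force: [0.6, -0.2, -0.9]
opening: 0.202
finger_force: 30.8
fit [-5.245  1.094  0.04 ] res 0.019
err mm [-0.7  1.4] 0.15470892742228742 30.78410804271698
top 14.0 0.961 [('red', 32, 0.0)]
side 14.05 0.903 [('red', 17, 0.0), ('amber', 13, -0.01), ('green', 8, 0.05)]
fit [-5.242  1.094  0.039] res 0.021
err mm [ 5.8 -3.4] 0.15461946849158048 30.784181356430054
fit [-5.242  1.094  0.039] res 0.021
t0 14.1 cmd [ 0.4863 -0.1005  0.1546]
1 [ 1.  -1.1 -0. ] 2 [ 1.6 -1.5 -0. ] 3 [ 2.2 -1.9 -0. ] 4 [ 2.8 -2.2 -0. ] 5 [ 3.5 -2.5 -0. ] 6 [ 4.2 -2.7 -0. ] 7 [ 4.8 -2.9 -0. ] 8 [ 5.5 -2.9 -0. ] 9 [ 6.2 -3.  -0. ] 10 [ 6.9 -3.  -0. ] endcmd [0.45, -0.0347, 0.155]
```

```bash
python3 -m crank '[[0.9,-1,0,0,0,0],[1.6,-1.5,0,0,0,0],[2.2,-1.9,0,0,0,0],[2.8,-2.2,0,0,0,0],[3.5,-2.5,0,0,0,0],[4.2,-2.7,0,0,0,0],[4.8,-2.9,0,0,0,0],[5.5,-2.9,0,0,0,0],[6.2,-3,0,0,0,0],[6.9,-3,0,0,0,0]]'
python3 -c "
from h import *
err();look();err();table(lead=.02)"
```

```text
time: 15.1
eef_pos: [0.4503, -0.0347, 0.1547]
tcp_rot: [0.672, 0.741, -0.0, -0.0]
contact_force: [0.2, -1.2, -1.1]
opening: 0.199
finger_force: 30.8
fit [-5.242  1.094  0.039] res 0.021
err mm [0.2 1.3] 0.1547208416840401 30.774813294410706
top 15.1 0.046 [('red', 32, 0.0)]
side 15.15 -0.008 [('red', 18, -0.01), ('amber', 18, 0.01)]
fit [-5.241  1.094  0.039] res 0.022
err mm [ 0.2 -5.8] 0.15465461058271926 30.774149894714355
fit [-5.241  1.094  0.039] res 0.022
t0 15.2 cmd [ 0.4503 -0.0345  0.1547]
1 [ 1.4  0.2 -0. ] 2 [ 2.   0.4 -0. ] 3 [ 2.7  0.6 -0. ] 4 [ 3.3  0.9 -0. ] 5 [ 3.9  1.2 -0. ] 6 [ 4.4  1.6 -0. ] 7 [ 5.  2. -0.] 8 [ 5.5  2.5 -0. ] 9 [ 5.9  2.9 -0. ] 10 [ 6.3  3.5 -0. ] endcmd [0.4787, 0.0318, 0.155]
```

```bash
python3 -m crank '[[1.3,0.2,0,0,0,0],[2,0.4,0,0,0,0],[2.7,0.6,0,0,0,0],[3.3,0.9,0,0,0,0],[3.9,1.2,0,0,0,0],[4.4,1.6,0,0,0,0],[5,2,0,0,0,0],[5.5,2.5,0,0,0,0],[5.9,2.9,0,0,0,0],[6.3,3.5,0,0,0,0]]'
python3 -c "
from h import *
err();look();print(tool([.4833,.3548,.03]))"
```

```text
time: 16.2
eef_pos: [0.4795, 0.0311, 0.1547]
tcp_rot: [0.672, 0.741, -0.0, -0.0]
contact_force: [0.6, 0.3, -1.0]
opening: 0.204
finger_force: 30.8
fit [-5.241  1.094  0.039] res 0.022
err mm [1.8 0.3] 0.15465668167386148 30.77513873577118
top 16.2 -0.823 [('red', 32, 0.0)]
side 16.25 -0.861 [('red', 17, 0.0), ('amber', 14, -0.0)]
[32.18  3.49 12.48]
```

Over seven seconds of tracking are done, all within a few mm. Now I carry the magnifier back to the pad.

```bash
python3 -m crank '[[1.5,0,-0.5,0,0,0],[4.5,0.5,-1,0,0,0],[8.5,1,-1,0,0,0],[12.5,1.5,0,0,0,0],[16.5,2,2,0,0,0],[20.5,2.5,4,0,0,0],[24.5,3,6,0,0,0],[28.5,3.3,8,0,0,0],[31,3.5,9.5,0,0,0],[32.2,3.5,10.5,0,0,0]]'
python3 -m crank '[[0,0,0.8,0,0,0],[0,0,1.5,0,0,0],[0,0,2,0,0,0],[0,0,2,0,0,0]]'
python3 -c "
from h import *
print(tool([.4833,.3548,.0092]))"
```

```text
time: 17.3
eef_pos: [0.482, 0.3563, 0.0482]
tcp_rot: [0.671, 0.741, -0.001, -0.0]
contact_force: [-0.2, -0.0, -0.8]
opening: 0.202
finger_force: 30.7
time: 17.7
eef_pos: [0.4828, 0.3533, 0.0293]
tcp_rot: [0.673, 0.74, -0.001, -0.0]
contact_force: [-0.3, 0.6, -1.2]
opening: 0.202
finger_force: 30.7
[0.15 0.07 2.01]
```

Slow last lowering, watching the force.

```bash
python3 -m crank '[[0,0,0.4,0,0,0],[0,0,0.8,0,0,0],[0,0,1.1,0,0,0],[0,0,1.4,0,0,0],[0,0,1.6,0,0,0],[0,0,1.75,0,0,0],[0,0,1.85,0,0,0],[0,0,1.95,0,0,0],[0,0,2.0,0,0,0],[0,0,2.0,0,0,0]]'
```

```text
time: 18.7
eef_pos: [0.4828, 0.3547, 0.0097]
tcp_rot: [0.672, 0.741, -0.0, -0.0]
contact_force: [-0.2, -0.6, -1.5]
opening: 0.2
finger_force: 30.7
```

```bash
python3 -m crank '[[0,0,0.05,0,0,0],[0,0,0.08,0,0,0],[0,0,0.08,0,0,0],[0,0,0.08,0,0,0]]'; python3 -m crank '[[0,0,0,0,0,0],[0,0,0,0,0,0],[0,0,0,0,0,0],[0,0,0,0,0,0],[0,0,0,0,0,0]]' 0.35
```

```text
time: 19.1
eef_pos: [0.4829, 0.3547, 0.0092]
tcp_rot: [0.672, 0.741, 0.0, 0.0]
contact_force: [-0.5, -0.3, 1.0]
opening: 0.203
finger_force: 31.0
time: 19.6
eef_pos: [0.4828, 0.3546, 0.0089]
tcp_rot: [0.672, 0.741, 0.0, 0.0]
contact_force: [-0.7, 0.3, 0.7]
opening: 0.347
finger_force: 0.0
```

```bash
python3 -m crank '[[0,0,0,0,0,0],[0,0,-1,0,0,0],[0,0,-3,0,0,0],[0,0,-6,0,0,0],[4,0,-10,0,0,0],[8,0,-14,0,0,0],[12,0,-18,0,0,0],[12,0,-18,0,0,0],[12,0,-18,0,0,0],[12,0,-18,0,0,0]]' 0.6
python3 - <<'E'
from h import *
for n in("top","side"):
    a,d=ctrl.read_camera(n); cv2.imwrite(f"pics/{n}9.png",a)
    for nm,p in(("lens",(.4914,.2865,.011)),("grip",(.4838,.354,.023)),("end",(.479,.42,.023)),("pad",(.53,.33,.006))):
        u,v=proj(n,p).round().astype(int); print(n,nm,a[v,u],cv2.imread(f"pics/{n}0.png")[v,u],dep(n,u,v,d).round(3))
a=cv2.imread("pics/top9.png");b=cv2.imread("pics/top0.png")
for nm,r in(("servers",(slice(175,250),slice(415,500))),("stick",(slice(118,162),slice(400,492))),("jar",(slice(132,162),slice(262,292))),("loupe",(slice(185,232),slice(184,256)))):
    print(nm,(cv2.absdiff(a[r],b[r]).max(2)>50).sum())
E
```

```text
time: 20.6
eef_pos: [0.4708, 0.4736, 0.1887]
tcp_rot: [0.672, 0.741, -0.0, 0.0]
contact_force: [-0.5, -0.7, -1.2]
opening: 0.602
finger_force: 0.0
top lens [213 231 240] [211 229 238] [0.491 0.286 0.017]
top grip [72 72 76] [74 75 78] [0.484 0.355 0.024]
top end [65 62 64] [63 63 66] [0.481 0.42  0.021]
top pad [154 211 238] [153 210 237] [0.53  0.33  0.006]
side lens [38 40 41] [186 214 235] [0.41  0.479 0.272]
side grip [41 42 43] [40 41 42] [0.486 0.353 0.018]
side end [40 40 42] [40 41 43] [0.479 0.418 0.019]
side pad [108 180 233] [107 178 232] [0.529 0.332 0.009]
servers 0
stick 0
jar 0
loupe 39
```

The magnifier lies where it began, flat on the pad at the right heights. The servers, ring stick and jar haven't moved.

```bash
python3 -c "
from plant import ctrl
print(ctrl.sign_off())"
```

```text
the job is handed in; nothing more can be done
None
```

The job is handed in (no verdict came back): the wheel coasted at about 1.2 down to 0.8 rad/s, the lens followed the blue stone for about 8 s to within roughly 7 mm by my own tracking, and the magnifier lies flat on its pad, released, with the servers, ring stick and jar unmoved.

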